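# True up the row of lens cartons with the straightedge

### The job

The four cartons of lens blanks in the open-fronted stock tray have slid forward and stand crooked. Take the straightedge by its raised grip and, with its edge alone, push the whole row back until every carton is flush and square against the back stop and you feel the row bear on it lightly but surely; the stop is held only by its thumb nuts, so do not shove it out of its setting. Then lay the straightedge back flat on the rubber mat, lengthwise, and leave everything else as it stands.

Things in the scene. Friction and masses are not known exactly. Their poses are not given: they have to be found in the camera images.
- tray: grey sheet-steel stock tray, fixed on the counter, open towards the robot. Origin: on the counter, midway between the side walls; x points to the back, y to the left. Floor: top 3 mm above the counter, open front edge at x = -75 mm. Side walls: inner faces at y = +-200 mm, 28 mm high. Sheet 3 mm thick
- stop: adjustable back stop of the tray, a bright aluminium angle right across it, 38 mm high, 396 mm long; origin: middle of the lower edge of the face that looks to the open front, on the tray floor; x points away from the cartons, square to that face. Two thumb nuts hold it by friction alone: pushed with more than about 5 N in all it slips back and stays there
- mat: black rubber bench mat, 96 x 370 x 3 mm, fixed to the counter in front of the tray; origin under its centre on the counter, y along its length
- rule: aluminium straightedge with a black raised grip, lying on the mat: plate 74 (x) x 340 (y) x 6 mm, long edges straight, at x = +-37 mm; on its middle an upright grip rib 18 mm wide (x), 110 mm long (y), rising from 6 to 38 mm above the underside, taken from above with a finger on either side. 0.42 kg, balanced at its centre. Origin: centre of the underside
- cleaner: white bottle of lens cleaner, 60 mm across, 170 mm high, bystander; origin under its centre
- wheel: steel grinding wheel lying flat, 104 mm across, 28 mm high, bystander; origin under its centre
- pad_jar: jar with a white cap, 64 mm across, 70 mm high, bystander; origin under its centre
- carton_1: lens-blank carton no. 1 counted from the left (+y), standing on the tray floor: thin brown card with a white label on top, 70 x 70 x 48 mm, 190 to 610 g (filled with glass); origin: centre of its underside; x points to its back, which goes against the stop (home: its origin 35 mm before the stop's face)
- carton_2: lens-blank carton no. 2 counted from the left (+y), standing on the tray floor: thin brown card with a white label on top, 70 x 70 x 48 mm, 190 to 610 g (filled with glass); origin: centre of its underside; x points to its back, which goes against the stop (home: its origin 35 mm before the stop's face)
- carton_3: lens-blank carton no. 3 counted from the left (+y), standing on the tray floor: thin brown card with a white label on top, 70 x 70 x 48 mm, 190 to 610 g (filled with glass); origin: centre of its underside; x points to its back, which goes against the stop (home: its origin 35 mm before the stop's face)
- carton_4: lens-blank carton no. 4 counted from the left (+y), standing on the tray floor: thin brown card with a white label on top, 70 x 70 x 48 mm, 190 to 610 g (filled with glass); origin: centre of its underside; x points to its back, which goes against the stop (home: its origin 35 mm before the stop's face)
Not all that is in view belongs to the job. What is shaped like the carton_3 but orange, purple or red is not meant.

How it is judged (in metres and radians):
On the way:
1. the whole row is home against the back stop, square, and bears on it with more than 2.5 N in all for 0.2 s (x of each of carton_1, carton_2, carton_3, carton_4 in the frame of stop above -0.037 m and angle between the x axis of each of carton_1, carton_2, carton_3, carton_4 and the x axis of stop, either way round below 0.03 rad and contact force between stop and anything else above 2.5 N), for 0.2 s.
At the end, for the whole second after the job is handed in: Every carton stands on the tray floor with its back within 2 mm of the back stop and its sides square to it within 0.03 rad, at rest; the straightedge lies flat and still on the mat, lengthwise, its centre within 30 mm across and 60 mm along of the mat's centre and turned less than 0.25 rad from it (x of each of carton_1, carton_2, carton_3, carton_4 in the frame of stop above -0.037 m and angle between the x axis of each of carton_1, carton_2, carton_3, carton_4 and the x axis of stop, either way round below 0.03 rad and height (world z) of each of carton_1, carton_2, carton_3, carton_4, rule below 0.006 m and linear speed of each of carton_1, carton_2, carton_3, carton_4, rule below 0.01 m/s and x of rule in the frame of mat between -0.03 and 0.03 m and y of rule in the frame of mat between -0.06 and 0.06 m and angle between rule's own z axis and vertical below 0.03 rad and angle between the y axis of rule and the y axis of mat, either way round below 0.25 rad); the robot touches nothing.
It fails at once if the back stop is shoved more than 1.5 mm out of its setting (distance of stop from where it was at the start of the episode above 0.0015 m).
It fails at once if a carton is handled by the gripper or arm instead of with the straightedge (contact force between any of the arm, the fingers and carton_1 above 1 N or contact force between any of the arm, the fingers and carton_2 above 1 N or contact force between any of the arm, the fingers and carton_3 above 1 N or contact force between any of the arm, the fingers and carton_4 above 1 N).
It fails at once if a carton is tipped up (angle between any of carton_1, carton_2, carton_3, carton_4's own z axis and vertical above 0.25 rad).
It fails at once if a bystander (bottle, wheel, jar) is shifted by more than 15 mm (distance of any of cleaner, wheel, pad_jar from where it was at the start of the episode above 0.015 m).
It also fails if it takes over 61 s, if anything falls off the work surface, if the arm or the gripper's body presses on something with over 40 N, if the wrist force passes 120 N, or if a joint passes its speed limit or range.

### The arm

A 7-joint arm with a two-finger parallel gripper is mounted at the origin on the work surface. World frame = base frame: x ahead of the robot, y to its left, z up, the work surface at z = 0. Lengths are in m, angles in degrees, forces in N, time in s.
With the tool pointing down it reaches from about 0.425 to 0.925 m from the base axis. Payload 6.8 kg.
Tool frame: the origin (TCP) lies between the finger pads; the fingertips stand 25 mm ahead of it and the grasp point (between the pads) lies 6 mm ahead of it (ctrl.tip_reach is the distance from the TCP to the fingertips, in m); z points along the fingers, y is the line along which they close (so a half turn about z gives the same grasp; the last joint's range is limited). The gripper opens to 85 mm and grips with 20 to 120 N. Pads are 22 mm wide; open, the fingers measure 114 mm over their backs; the gripper's body (76 mm by 85 mm) begins 54 mm behind the grasp point. The pads swing forward as they close: fully open they stand 13 mm farther back than shut.
Start: joints at [68.52, 27.33, 1.283, 89.118, -0.659, 63.558, -4.761], TCP at [0.178, -0.651, 0.222] pointing down, gripper open.
Joint ranges: [-169.35, 169.35], [-19.33, 120.38], [-80.79, 83.38], [13.8, 139.57], [-78.32, 258.32], [9.67, 109.79], [-169.56, 169.56]. Speed limits (degrees/s): [136.94, 136.94, 180, 180, 180, 180, 180].

### API

Orientations are given as [roll, pitch, yaw] about the fixed x, y, z axes, in that order (R = Rz(yaw) Ry(pitch) Rx(roll)).
In Python, from plant import ctrl gives the robot as it stands. The module is installed in compiled form; this text tells all that it offers.
- The arm moves only by the tool arm_command, never from a script. Its argument "motion" is text: rows parted by semicolons, each of 5 numbers parted by spaces: the shift along the tool's x, y, z in units of 50 mm (1.0 is 50 mm), then the turn about the tool's z in units of 6 degrees (1.0 is 6 degrees), then the opening, from 0 (shut) to 1 (fully open). In form: x y z roll grip; .... A call has 1 to 12 rows; each row shifts and turns the commanded pose from where the row before left it, along the tool's axes as they then stand; what a row does not reach is not made up. A row lasts 1/10 s, in which the tool goes at most 50 mm and 8.59 degrees, less where a joint would pass 70% of its speed; a pose out of reach is approached as far as the arm can. A call is refused whole if a number of a shift passes 1 or a number of a turn 1, either way. A call with a gripper value outside its range is refused whole. The fingers move at their own pace and stop on an object; "grip_force" is the grip in N (left out, the last holds). Time passes only in rows, so rows that do not move let the fingers close. It gives the time, the measured TCP pose, the force, the opening and the grip force at its end, in the units of the state.
- ctrl.observe(): the state, without advancing time (a new reading comes with each control period).
- ctrl.grab_frame(name): name is "scene" or "side" or "wrist"; returns a dict with "pixels" (384x512x3 uint8, red, green, blue), "range_z" (384x512 float32, m along the optical axis (not along the pixel's ray), 0 where there is no reading), "K" (3x3 intrinsics, pixels), "origin" and "orientation" of the camera in the world; the wrist camera has in their place "mount" (4x4, takes a point from camera to tool coordinates, whose origin is the TCP and whose axes are the flange's). Camera axes: x right, y down, z forward; pixel columns grow to the right and rows downward; lengths in m; the calibration is good to about 2 mm. A picture is of the moment at which its call begins: read the wrist's pose just before it.
- ctrl.close_job(): hands the job in; it is judged then, once.
The state is a dict: "time": time; "q": joint angles; "joint_vel": joint speeds; "joint_torque": joint torques, N m; "position": TCP position; "orientation": TCP orientation; "wrist_force": force on the tool from outside, world axes, zero at the start; "moment": the same for the moment, N m; "opening": finger opening in m; "gripper_force": force on a finger pad.
Only numpy, scipy, OpenCV 4.12 (cv2) and the standard library are available. Lean on these libraries where they do the work, as an engineer would, in place of code of your own. Each camera call takes 0.05 s, during which the arm holds its last target. There are 200 camera calls.

## Working session

There is one attempt and no reset: what is moved stays moved. The work goes in short steps, Python scripts to look and compute and a tool call to move; the robot and the scene stay as the last step left them, time stands still between calls to the robot, and variables do not carry over. Pictures are saved under pics/ and viewed, at most 10 in all, crops included, and the job is handed in when it is done.

Besides the shell and the picture viewer there is one more tool, called after "Call:" as a command line: name --argument value ..., lists and objects as JSON in quotes. arm_command: Moves the arm, as the interface text tells. Its arguments: {"type":"object","properties":{"motion":{"type":"string"},"grip_force":{"type":"number"}},"required":["motion"]}

```bash
mkdir -p pics
cat > h.py <<'E'
import numpy as np,cv2
from plant import ctrl
from scipy.spatial.transform import Rotation as R
def cloud(f):
    z=f["range_z"];K=f["K"];v,u=np.indices(z.shape)
    P=np.stack([(u-K[0,2])/K[0,0]*z,(v-K[1,2])/K[1,1]*z,z],-1)
    if "mount" in f: return P
    return P
E
python3 - <<'E'
from h import *
s=ctrl.observe();print(s)
for n in("scene","side"):
    f=ctrl.grab_frame(n);cv2.imwrite(f"pics/{n}0.png",f["pixels"][...,::-1]);np.savez(f"{n}0.npz",**f)
    print(n,f["K"],f["origin"],f["orientation"])
E
```

```text
{'time': 0.0, 'q': array([68.51886815, 27.37531179,  1.27968416, 89.18080881, -0.65707004,
       63.55843223, -4.76077154]), 'joint_vel': array([ 0.08989168,  0.0219053 , -0.00794619, -0.01027502,  0.06054277,
       -0.00308282,  0.05676423]), 'joint_torque': array([-9.21432656e-04, -5.96444035e+01,  1.60764646e+00, -2.81191581e+01,
        1.24220521e-02,  9.43472085e-03, -1.51022005e-05]), 'position': array([ 0.17778004, -0.65050926,  0.22131291]), 'orientation': array([-1.79893212e+02,  9.49573392e-03,  1.52902577e+01]), 'wrist_force': array([ 0.20186977, -0.66366692, -0.35821389]), 'moment': array([-0.02279008,  0.01749088, -0.03380349]), 'gripper_force': 0.0, 'opening': 0.08530573447272667}
scene [[384.75712389   0.         256.16249338]
 [  0.         384.75712389 185.32364989]
 [  0.           0.           1.        ]] [ 1.50685607 -0.39099543  0.66268468] [-122.18666456    0.60913025   67.42751243]
side [[394.63792068   0.         255.11678128]
 [  0.         394.63792068 201.17933377]
 [  0.           0.           1.        ]] [0.02191494 0.62445133 0.91037204] [-135.50135993    0.31967815 -136.23902273]
```

View pics/scene0.png

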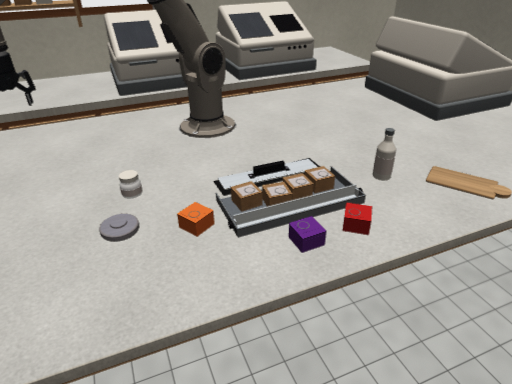

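View pics/side0.png

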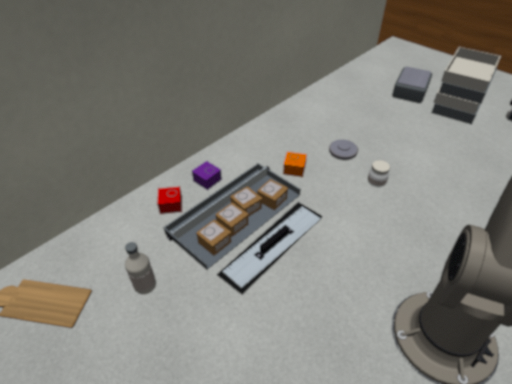

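The scene view shows the tray at about (290,195) with four brown cartons, and the rule with its black grip at (268,168). In the side view the rule is at (272,247) and the cartons run from (213,237) to (272,190). The coloured decoys are outside the tray. Next I'll build a top-down projection.

```bash
cat >> h.py <<'E'
def world(f,s=None):
    P=cloud(f)
    if "mount" in f:
        M=f["mount"];P=P@M[:3,:3].T+M[:3,3]
        return P@R.from_euler('xyz',s["orientation"],degrees=True).as_matrix().T+s["position"]
    return P@R.from_euler('xyz',f["orientation"],degrees=True).as_matrix().T+f["origin"]
E
python3 - <<'E'
from h import *
for n in("side","scene"):
    f=dict(np.load(f"{n}0.npz"));W=world(f);c=f["pixels"].astype(int)
    ok=(f["range_z"]>0)
    roi=ok&(W[...,0]>.35)&(W[...,0]<.95)&(abs(W[...,1])<.4)
    print(n,"table z",np.median(W[...,2][roi]))
    pts={'side':[(272,247),(213,237),(233,216),(247,200),(272,190),(168,232),(261,170),(299,190),(210,265),(222,276),(242,289),(304,205),(321,214),(257,255),(290,230)],
     'scene':[(268,168),(247,195),(278,192),(299,184),(320,178),(230,222),(363,197),(217,200),(350,172),(240,218),(350,190)]}[n]
    for u,v in pts: print((u,v),W[v,u].round(3),c[v,u])
    z=W[...,2]
    g=roi&(c.max(-1)<60)&(z>.03)&(z<.055)
    # brown/white tops
    t=roi&(abs(z-.051)<.006)
    m=t.astype(np.uint8);k,l,st,ce=cv2.connectedComponentsWithStats(m)
    for i in range(1,k):
        if st[i,4]>40:
            p=W[l==i];q=cv2.minAreaRect((p[:,:2]*1000).astype(np.float32));print(i,st[i],p.mean(0).round(4),c[l==i].mean(0).round(),np.round(q[0]),np.round(q[1]),round(q[2],1))
E
```

```text
side table z 8.804734693990124e-05
(272, 247) [0.474 0.09  0.013] [86 91 96]
(213, 237) [0.6   0.199 0.047] [170 160 157]
(233, 216) [0.615 0.107 0.05 ] [169 164 165]
(247, 200) [0.633 0.03  0.049] [164 153 148]
(272, 190) [ 0.606 -0.055  0.05 ] [151 148 150]
(168, 232) [0.726 0.266 0.024] [66 69 73]
(261, 170) [ 0.731 -0.138  0.006] [ 97 102 106]
(299, 190) [ 0.561 -0.137  0.022] [76 78 78]
(210, 265) [0.561 0.25  0.003] [ 97 103 109]
(222, 276) [0.51  0.252 0.004] [28 29 29]
(242, 289) [0.443 0.243 0.002] [25 24 25]
(304, 205) [ 0.518 -0.111  0.002] [117 118 116]
(321, 214) [ 0.456 -0.12  -0.001] [150 153 150]
(257, 255) [0.487 0.139 0.01 ] [78 79 85]
(290, 230) [0.476 0.008 0.016] [75 77 82]
1 [284 152  23  16 236] [ 0.6511 -0.2243  0.0476] [197. 100.  14.] [ 653. -226.] [68. 75.] 29.9
2 [192 161  29  20 264] [0.8288 0.0232 0.0474] [102.  50. 134.] [830.  22.] [74. 73.] 3.8
4 [371 168  18  10  55] [ 0.4039 -0.3515  0.0499] [122. 122. 121.] [ 405. -356.] [56. 32.] 23.0
5 [258 180  30  22 370] [ 0.6047 -0.0563  0.0499] [143. 126. 109.] [607. -58.] [73. 73.] 5.2
6 [158 187  23  17 31
[... 814 characters left out ...]
.3887 0.0509] [75. 69. 65.] [652. 388.] [49. 13.] 14.6
2 [305 166  31  16 283] [0.6191 0.1866 0.0493] [158. 137. 118.] [616. 188.] [76. 73.] 2.1
3 [262 173  52  26 638] [0.642  0.0603 0.0494] [160. 138. 120.] [641.  62.] [ 90. 164.] 12.1
5 [120 179  19   8  58] [ 0.4368 -0.3705  0.0504] [133. 130. 126.] [ 433. -370.] [23. 53.] 1.3
6 [231 181  32  19 333] [ 0.6155 -0.0595  0.0494] [161. 139. 121.] [612. -58.] [75. 71.] 5.9
7 [178 202  34  21 365] [ 0.6603 -0.2257  0.0468] [215. 111.  52.] [ 659. -225.] [73. 71.] 29.1
8 [345 203  27  19 391] [0.8343 0.1799 0.0471] [183.  41.  39.] [832. 180.] [68. 74.] 53.5
10 [289 216  38  24 454] [0.838 0.021 0.047] [102.  48. 132.] [837.  22.] [72. 70.] 2.2
```

Call:
arm_command --motion "0.94 -0.1 -0.25 -0.7 1; 0.94 -0.1 -0.25 -0.7 1; 0.94 -0.1 -0.25 -0.7 1; 0.94 -0.1 -0.25 -0.7 1; 0.94 -0.1 -0.25 -0.7 1; 0.94 -0.1 -0.25 -0.7 1; 0.94 -0.1 -0.25 -0.7 1; 0.94 -0.1 -0.25 -0.7 1; 0.94 -0.1 -0.25 -0.7 1; 0.94 -0.1 -0.25 -0.7 1; 0.94 -0.1 -0.25 -0.7 1; 0.94 -0.1 -0.25 -0.7 1"

```text
time: 1.3
position: [0.5705, -0.2647, 0.3722]
orientation: [-180.0, 0.0, 65.9]
wrist_force: [1.8, 0.1, -0.1]
opening: 0.0856
gripper_force: 0.0
```

Run:
```python
from h import *
f=ctrl.grab_frame("wrist");print(f["mount"].round(3),f["K"]);s=ctrl.observe();print(s["position"],s["orientation"],s["q"],s["time"],s["wrist_force"])
```

```text
[[-0.    -0.951 -0.31   0.079]
 [ 1.    -0.     0.     0.   ]
 [-0.    -0.31   0.951 -0.151]
 [ 0.     0.     0.     1.   ]] [[337.52654686   0.         258.00148828]
 [  0.         337.52654686 192.89627852]
 [  0.           0.           1.        ]]
[ 0.57520704 -0.25399846  0.3749762 ] [179.85642047  -0.38136808  66.77045041] [ 32.74305442  18.61806855 -19.37567691  82.94228915   5.82754109
  79.27944775  -9.98576736] 1.35 [4.01530397 7.9571149  1.91524422]
```

Call:
arm_command --motion "0.85 -0.42 0 -0.83 1; 0.88 -0.34 0 -0.83 1; 0.9 -0.25 0 -0.83 1; 0.92 -0.17 0 -0.83 1; 0.95 -0.1 0 0 1; 0.95 -0.1 0 0 1; 0.95 -0.1 0 0 1; 0 0 0 0 1; 0 0 0 0 1; 0 0 0 0 1; 0 0 0 0 1"

```text
time: 2.45
position: [0.5612, 0.0628, 0.372]
orientation: [-180.0, 0.0, 85.4]
wrist_force: [0.7, -0.7, -0.5]
opening: 0.0855
gripper_force: 0.0
```

Run:
```python
from h import *
s=ctrl.observe();f=ctrl.grab_frame("wrist")
print(s["position"],s["orientation"],s["time"],s["wrist_force"])
cv2.imwrite("pics/w1.png",f["pixels"][...,::-1]);W=world(f,s);np.savez("w1.npz",W=W,c=f["pixels"])
c=f["pixels"].astype(int);z=W[...,2]
print("table",np.median(z[(abs(z)<.01)]))
t=(abs(z-.051)<.006)&(f["range_z"]>0)
k,l,st,ce=cv2.connectedComponentsWithStats(t.astype(np.uint8))
for i in range(1,k):
    if st[i,4]>100:
        p=W[l==i];q=cv2.minAreaRect((p[:,:2]*1000).astype(np.float32));print(i,st[i],p.mean(0).round(4),np.round(q[0]),np.round(q[1]),round(q[2],1))
```

```text
[0.56115042 0.06279616 0.37196406] [-1.79971223e+02  3.81080817e-02  8.54341893e+01] 2.45 [ 0.66593581 -0.66097835 -0.52513995]
table -0.0007343870771630012
1 [ 421    0   79   74 3186] [0.8307 0.1807 0.0474] [831. 181.] [71. 71.] 52.2
2 [ 263    9   57   64 3222] [0.6145 0.1891 0.0503] [615. 188.] [70. 70.] 0.2
3 [ 277   80   53   56 2714] [0.627  0.1049 0.0503] [627. 104.] [70. 70.] 89.8
4 [ 426  127   52   54 2361] [0.8347 0.0233 0.0473] [835.  23.] [71. 70.] 2.7
5 [ 294  139   53   49 2356] [0.6467 0.0258 0.0502] [647.  25.] [71. 70.] 84.2
6 [ 271  193   52   50 2024] [ 0.6107 -0.0563  0.0501] [611. -58.] [70. 71.] 5.9
7 [ 300  284   58   49 1492] [ 0.6566 -0.2235  0.0471] [ 657. -225.] [70. 72.] 30.5
```

View pics/w1.png

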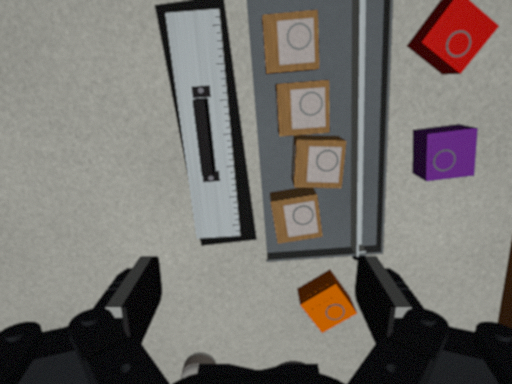

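The wrist view is clear: rule grip at (205,135), stop bar running from (363,0) to (358,255), cartons at (291,42), (303,108), (320,163) and (297,218). Now I'll fit the lines.

Run:
```python
from h import *
d=np.load("w1.npz");W=d["W"];c=d["c"].astype(int);z=W[...,2];b=c.sum(-1)
v,u=np.indices(z.shape)
# stop
m=(u>340)&(u<385)&(v<250)&(z>.030)&(z<.048)&(abs(W[...,0]-.7)<.05)
p=W[m][:,:2];print("stop",m.sum(),z[m].mean())
ys=np.arange(-.12,.26,.02);fx=[];
for y in ys:
    q=p[abs(p[:,1]-y)<.01,0]
    fx.append((q.min() if len(q) else np.nan,q.max() if len(q) else np.nan))
fx=np.array(fx);print(fx.round(4).tolist());ok=~np.isnan(fx[:,0]);print("face fit",np.polyfit(ys[ok],fx[ok,0],1),np.degrees(np.arctan(np.polyfit(ys[ok],fx[ok,0],1)[0])))
def rect(n,m):
    m=cv2.morphologyEx(m.astype(np.uint8),cv2.MORPH_OPEN,np.ones((3,3)));k,l,st,_=cv2.connectedComponentsWithStats(m)
    i=1+st[1:,4].argmax();p=W[l==i];q=cv2.minAreaRect((p[:,:2]*1000).astype(np.float32));print(n,st[i],np.round(q[0],1),np.round(q[1],1),round(q[2],2),np.median(p[:,2]).round(4))
R1=(u<262)&(u>150)&(v<250)
rect("rule plate+grip",R1&(((z>.005)&(z<.05)&(b>250))|(z>.025)))
rect("grip",R1&(z>.025)&(z<.05))
rect("mat",R1&(((b<130))|(z>.0055)))
T=(u>248)&(u<400)&(v<265)&(z>-.001)&(z<.036)&(b<380)
print("plate z",np.median(z[R1&(b>400)&(z>.004)]))
# tray walls (z~.028)
for nm,mm in(("right wall",(v>235)&(v<262)&(u>262)&(u<355)&(z>.018)&(z<.034)),):
    p=W[mm];print(nm,mm.sum(),p[:,1].min(),p[:,1].max());a=np.polyfit(p[:,0],p[:,1],1);print(a)
# tray front edge: brightness transition
for r in range(20,240,30): print(r,[int(x) for x in b[r,242:268:2]],W[r,246:258:2,0].round(3),W[r,250,1].round(3))
```

```text
stop 1060 0.03792412051142356
[[0.7037, 0.7487], [0.7035, 0.7497], [0.7035, 0.7489], [0.7039, 0.7485], [0.7036, 0.7475], [0.7034, 0.7467], [0.7035, 0.7064], [0.6779, 0.7073], [0.7035, 0.7075], [0.6793, 0.7071], [0.7036, 0.7067], [0.7033, 0.7065], [0.7036, 0.7064], [0.7036, 0.7074], [0.7034, 0.7072], [0.7033, 0.7068], [0.7033, 0.7061], [0.7033, 0.7074], [0.7037, 0.7069]]
face fit [0.00393612 0.70064972] 0.22552184733921457
rule plate+grip [  166     9    75   229 10859] [506.4  72.8] [340.2 120.6] 89.24 0.0081
grip [ 193   98   22   78 1055] [483.8  73. ] [109.7  18.2] 89.54 0.0397
mat [  156     0    99   244 14066] [505.1  73.2] [129.  366.6] 1.61 0.0078
plate z 0.007975706248346592
right wall 449 -0.14745753889258373 -0.10649873106871788
[ 0.0202322  -0.14832291]
20 [458, 447, 426, 338, 259, 272, 271, 270, 279, 266, 230, 270, 279] [0.557 0.56  0.563 0.566 0.569 0.571] 0.225
50 [461, 439, 438, 449, 381, 266, 264, 276, 267, 265, 264, 267, 290] [0.554 0.557 0.56  0.563 0.565 0.568] 0.187
80 [450, 450, 443, 452, 457, 402, 287, 275, 281, 267, 275, 273, 271] [0.55  0.553 0.556 0.559 0.562 0.565] 0.146
110 [449, 453, 457, 458, 466, 470, 436, 305, 283, 284, 284, 285, 270] [0.546 0.549 0.552 0.555 0.558 0.561] 0.104
140 [198, 432, 470, 463, 468, 454, 460, 460, 338, 284, 278, 286, 284] [0.542 0.545 0.548 0.552 0.555 0.558] 0.058
170 [57, 57, 202, 427, 444, 447, 446, 461, 455, 362, 276, 279, 274] [0.538 0.541 0.544 0.547 0.551 0.554] 0.011
200 [58, 58, 53, 57, 194, 434, 457, 446, 433, 429, 375, 280, 276] [0.534 0.537 0.54  0.543 0.546 0.55 ] -0.039
230 [51, 71, 79, 44, 56, 38, 172, 407, 459, 460, 455, 406, 287] [0.529 0.532 0.535 0.539 0.542 0.545] -0.092
```

Call:
arm_command --motion "0 0 0 -0.68 1; 0.1 -0.77 0 0 1; 0.1 -0.77 0 0 1; 0 0 1 0 1; 0 0 1 0 1; 0 0 1 0 1; 0 0 1 0 1; 0 0 1 0 1; 0 0 0 0 1; 0 0 0 0 1; 0 0 0 0 1" --grip_force 80

```text
time: 3.6
position: [0.4862, 0.0754, 0.125]
orientation: [179.7, -0.0, 89.6]
wrist_force: [0.6, -0.0, 0.4]
opening: 0.0855
gripper_force: 0.0
```

Run:
```python
from h import *
s=ctrl.observe();f=ctrl.grab_frame("wrist");W=world(f,s);z=W[...,2];print(s["position"],s["orientation"],ctrl.tip_reach)
m=(z>.028)&(z<.05)&(abs(W[...,0]-.484)<.05)&(abs(W[...,1]-.073)<.08)&(f["range_z"]>0)
k,l,st,_=cv2.connectedComponentsWithStats(m.astype(np.uint8));i=1+st[1:,4].argmax();p=W[l==i];print(st[i],cv2.minAreaRect((p[:,:2]*1000).astype(np.float32)),np.median(p[:,2]))
```

```text
[0.48619727 0.07544362 0.12500397] [ 1.79748113e+02 -3.90196942e-02  8.96372935e+01] 0.025
[ 241  122   26  143 3418] ((483.09783935546875, 72.5468521118164), (110.17291259765625, 18.025320053100586), 89.3599853515625) 0.040021404691169715
```

Call:
arm_command --motion "-0.06 -0.06 0.7 0 1; 0 0 0.6 0 1; 0 0 0.4 0 1; 0 0 0 0 1; 0 0 0 0 0; 0 0 0 0 0; 0 0 0 0 0; 0 0 0 0 0; 0 0 0 0 0; 0 0 0 0 0; 0 0 0 0 0; 0 0 0 0 0" --grip_force 80

```text
time: 4.85
position: [0.481, 0.0722, 0.0373]
orientation: [-180.0, 0.0, 89.7]
wrist_force: [-0.7, 0.5, -0.2]
opening: 0.0001
gripper_force: 0.0
```

Run:
```python
from h import *
s=ctrl.observe();print(s)
f=ctrl.grab_frame("wrist");g=ctrl.grab_frame("side")
cv2.imwrite("pics/w2.png",np.hstack([f["pixels"][:,:,::-1],cv2.resize(g["pixels"][150:342,150:406,::-1],(512,384))])[:, :, :][::1,::1])
im=cv2.imread("pics/w2.png");cv2.imwrite("pics/w2.png",cv2.resize(im,(800,300)))
```

```text
{'time': 4.85, 'q': array([  6.77322489,  28.12937677, -27.55502463, 121.18696363,
        22.06379093,  35.49049529, -36.51401198]), 'joint_vel': array([-0.18577611,  0.06570682,  0.01973689,  0.00164152, -0.05010542,
       -0.04449735, -0.04490274]), 'joint_torque': array([ 1.49814924e-02, -4.69408178e+01, -4.70321327e+00, -1.69282436e+01,
        7.40862713e-03,  2.17922257e-03,  5.88440707e-04]), 'position': array([0.48100841, 0.07217914, 0.03726464]), 'orientation': array([-1.79995953e+02,  3.65745010e-04,  8.96873347e+01]), 'wrist_force': array([-0.69103884,  0.48260084, -0.20152896]), 'moment': array([-0.01472917,  0.03104925, -0.02021414]), 'gripper_force': 0.0, 'opening': 0.0001344292910111519}
```

View pics/w2.png

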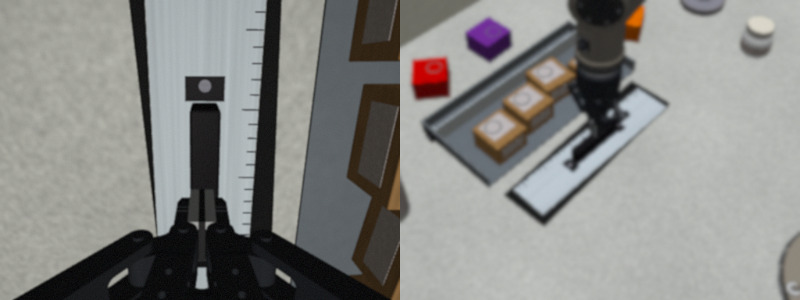

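The wrist view shows the fingers, at about (205,210), astride the rib, but the opening reads 0 and the grip force reads 0. A small lift will show whether the rule is held.

Call:
arm_command --motion "0 0 0 0 0; 0 0 -0.2 0 0; 0 0 -0.2 0 0; 0 0 0 0 0; 0 0 0 0 0" --grip_force 80

```text
time: 5.45
position: [0.4815, 0.0721, 0.0579]
orientation: [179.9, -0.0, 89.7]
wrist_force: [-0.2, -0.1, 0.6]
opening: -0.0001
gripper_force: 0.0
```

Run:
```python
from h import *
s=ctrl.observe();f=ctrl.grab_frame("wrist");W=world(f,s);z=W[...,2];print(s["position"],s["opening"],s["gripper_force"],s["wrist_force"])
for v in (60,110,160,200,240): print(v,[(u,W[v,u].round(3).tolist()) for u in (215,240,263,290,310)])
cv2.imwrite("pics/w3.png",f["pixels"][:,:,::-1])
```

```text
[0.48145972 0.07214732 0.05791512] -0.00011037258721825921 0.0 [-0.21539532 -0.1010654   0.57663701]
60 [(215, [0.458, 0.163, 0.008]), (240, [0.472, 0.163, 0.008]), (263, [0.485, 0.163, 0.008]), (290, [0.5, 0.163, 0.009]), (310, [0.511, 0.163, 0.008])]
110 [(215, [0.457, 0.136, 0.008]), (240, [0.472, 0.136, 0.011]), (263, [0.485, 0.137, 0.013]), (290, [0.5, 0.136, 0.009]), (310, [0.512, 0.136, 0.008])]
160 [(215, [0.456, 0.107, 0.008]), (240, [0.471, 0.107, 0.008]), (263, [0.484, 0.114, 0.04]), (290, [0.501, 0.106, 0.008]), (310, [0.513, 0.107, 0.008])]
200 [(215, [0.455, 0.081, 0.007]), (240, [0.47, 0.081, 0.007]), (263, [0.484, 0.092, 0.041]), (290, [0.502, 0.081, 0.008]), (310, [0.514, 0.081, 0.009])]
240 [(215, [0.453, 0.053, 0.008]), (240, [0.47, 0.054, 0.009]), (263, [0.484, 0.069, 0.04]), (290, [0.502, 0.053, 0.009]), (310, [0.516, 0.053, 0.008])]
```

View pics/w3.png

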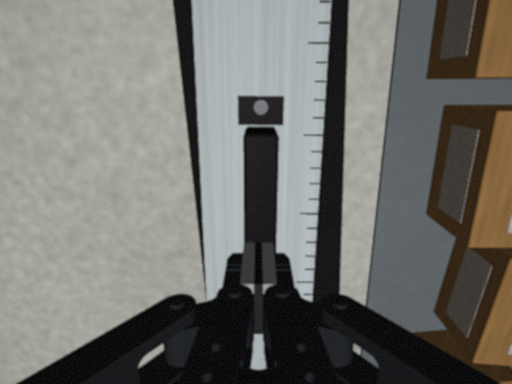

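The rule was not lifted: the plate is still at z 8 mm, and the pads at (262,265) look shut over the rib. I'll measure where the pads really are.

Run:
```python
from h import *
s=ctrl.observe();f=ctrl.grab_frame("wrist");W=world(f,s)
M=f["mount"];T=cloud(f)@M[:3,:3].T+M[:3,3]
for v in range(245,384,15): print(v,[(u,(T[v,u]*1000).round(0).astype(int).tolist()) for u in (235,248,254,260,266,274,286)])
```

```text
245 [(235, [-22, -15, 49]), (248, [11, -4, -16]), (254, [11, -2, -16]), (260, [11, 1, -16]), (266, [11, 4, -16]), (274, [-6, 9, 17]), (286, [-23, 19, 50])]
260 [(235, [79, 0, -151]), (248, [10, -4, -28]), (254, [11, -1, -30]), (260, [11, 1, -29]), (266, [10, 3, -28]), (274, [10, 7, -28]), (286, [7, 12, -22])]
275 [(235, [6, -9, -33]), (248, [11, -4, -40]), (254, [11, -1, -40]), (260, [11, 1, -40]), (266, [11, 3, -41]), (274, [10, 6, -40]), (286, [7, 11, -34])]
290 [(235, [13, -8, -53]), (248, [11, -3, -51]), (254, [7, -1, -45]), (260, [7, 1, -45]), (266, [12, 3, -51]), (274, [11, 6, -51]), (286, [12, 10, -53])]
305 [(235, [11, -7, -59]), (248, [12, -3, -60]), (254, [4, -1, -49]), (260, [2, 1, -46]), (266, [10, 3, -58]), (274, [11, 5, -59]), (286, [12, 9, -60])]
320 [(235, [11, -7, -66]), (248, [10, -3, -65]), (254, [-1, -1, -51]), (260, [-5, 1, -46]), (266, [4, 3, -57]), (274, [12, 5, -67]), (286, [11, 9, -66])]
335 [(235, [17, -6, -79]), (248, [-2, -3, -57]), (254, [-5, -1, -54]), (260, [-94, 2, 49]), (266, [-4, 3, -55]), (274, [14, 4, -76]), (286, [17, 7, -79])]
350 [(235, [17, -6, -84]), (248, [-7, -3, -58]), (254, [-108, -3, 49]), (260, [-109, 2, 50]), (266, [-8, 3, -57]), (274, [11, 4, -78]), (286, [17, 7, -84])]
365 [(235, [16, -5, -88]), (248, [-8, -3, -64]), (254, [-122, -3, 50]), (260, [-122, 2, 49]), (266, [-123, 6, 51]), (274, [6, 4, -78]), (286, [16, 7, -88])]
380 [(235, [14, -5, -91]), (248, [10, -2, -87]), (254, [10, -1, -87]), (260, [10, 1, -87]), (266, [11, 2, -87]), (274, [10, 4, -87]), (286, [17, 6, -94])]
```

The visible pad ends sit at tool z ≈ -15 mm, not the +25 mm the interface text gives. So the first closing went shut above the 41 mm rib top. I'll open, come down gradually while watching the force, and grip about 40 mm lower.

Call:
arm_command --motion "0 0.05 0 0 1; 0 0 0 0 1; 0 0 0 0 1; 0 0 0 0 1; 0 0 0 0 1; 0 0 0.3 0 1; 0 0 0.3 0 1; 0 0 0.2 0 1; 0 0 0 0 1; 0 0 0 0 1"

```text
time: 6.55
position: [0.4835, 0.0723, 0.0174]
orientation: [-180.0, -0.0, 89.7]
wrist_force: [1.5, -0.5, -0.3]
opening: 0.0851
gripper_force: 0.0
```

Run:
```python
from h import *
s=ctrl.observe();f=ctrl.grab_frame("wrist");print(s["position"],s["opening"],s["wrist_force"])
M=f["mount"];T=cloud(f)@M[:3,:3].T+M[:3,3]
m=(abs(T[...,0])<.014)&(abs(T[...,1])>.03)&(abs(T[...,1])<.075)&(f["range_z"]>.03)&(T[...,2]<.04)
for sg in(-1,1):
    p=T[m&(T[...,1]*sg>0)];print(sg,len(p),"finger max tool z",np.percentile(p[:,2],[50,90,98,100]),p[p[:,2].argmax()])
```

```text
[0.48351653 0.07228566 0.01737332] 0.08514677515009333 [ 1.49913474 -0.45723007 -0.33570341]
-1 13679 finger max tool z [-0.05875868  0.01825729  0.01903105  0.02030594] [ 0.01108285 -0.04501992  0.02030594]
1 13379 finger max tool z [-0.05809401  0.01778993  0.01884469  0.02031563] [0.01280613 0.06637899 0.02031563]
```

Call:
arm_command --motion "0 0.01 0.2 0 1; 0 0 0.1 0 1; 0 0 0 0 1; 0 0 0 0 0; 0 0 0 0 0; 0 0 0 0 0; 0 0 0 0 0; 0 0 0 0 0; 0 0 0 0 0; 0 0 0 0 0; 0 0 0 0 0" --grip_force 80

```text
time: 7.7
position: [0.4843, 0.0723, 0.0026]
orientation: [180.0, 0.0, 89.7]
wrist_force: [-0.5, -0.3, 5.9]
opening: 0.0169
gripper_force: 79.0
```

Call:
arm_command --motion "0 0 -0.1 0 0; 0 0 -0.1 0 0; 0 0 0 0 0; 0 0 0 0 0; 0 0 0 0 0"

```text
time: 8.2
position: [0.4838, 0.072, 0.0121]
orientation: [-180.0, 0.0, 89.7]
wrist_force: [-0.1, -0.6, -4.0]
opening: 0.017
gripper_force: 78.3
```

```bash
cat > m.py <<'E'
from h import *
s=ctrl.observe();f=ctrl.grab_frame("wrist");W=world(f,s);z=W[...,2];print(s["time"],s["position"],s["orientation"],s["opening"],s["wrist_force"],s["moment"])
b=f["pixels"].astype(int).sum(-1)
M=f["mount"];T=cloud(f)@M[:3,:3].T+M[:3,3]
# rule edges (front +x) via brightness along image rows
pl=(T[...,1]>-.045)&(T[...,1]<.045)&(T[...,0]>.03)&(b>330)
zc=np.median(z[(abs(T[...,1])<.03)&(abs(T[...,1])>.015)&(T[...,0]>.05)&(b>330)]);print("plate top z",zc)
pl&=abs(z-zc)<.0025
E_=[];F_=[]
for v in range(5,200,5):
    u=np.where(pl[v])[0]
    if len(u)>20: E_.append(W[v,u.max()]);F_.append(W[v,u.min()])
E_=np.array(E_);F_=np.array(F_)
a=np.polyfit(E_[:,1],E_[:,0],1);c=np.polyfit(F_[:,1],F_[:,0],1);print("edge far slope deg",np.degrees(a[0]),"near",np.degrees(c[0]),"x at tcp y",np.polyval(a,s["position"][1]),np.polyval(c,s["position"][1]),E_[[0,-1],1])
q=(abs(T[...,1])<.03)&(abs(T[...,1])>.015)&(T[...,0]>.03)&pl
A=np.c_[W[q][:,:2],np.ones(q.sum())];print("plane tilt deg",np.degrees(np.linalg.lstsq(A,W[q][:,2],rcond=None)[0][:2]))
E
python3 m.py
```

```text
8.2 [0.48379874 0.07201979 0.01213298] [-1.79979146e+02  5.91374009e-03  8.96801690e+01] 0.016961839727100535 [-0.11350355 -0.55363749 -3.99744457] [ 0.01169124  0.06102126 -0.04473726]
plate top z 0.017671741290809097
edge far slope deg 0.8628447579843275 near 0.37302555966143264 x at tcp y 0.5195980443364419 0.447502012869132 [0.17898605 0.10222008]
plane tilt deg [-0.02136327  0.00449197]
```

Call:
arm_command --motion "-0.15 0.2 0 -0.06 0; 0 0.3 0 0 0; 0 0.25 0 0 0; 0 0.1 0.08 0 0; 0 0 0 0 0; 0 0 0 0 0; 0 0 0 0 0; 0 0 0 0 0"

```text
time: 9.05
position: [0.5259, 0.0647, 0.0083]
orientation: [-180.0, 0.0, 90.1]
wrist_force: [0.8, -0.2, -4.2]
opening: 0.0168
gripper_force: 78.3
```

```bash
python3 m.py
```

```text
9.05 [0.5259075  0.06466967 0.00827883] [-1.79972343e+02  1.16086777e-02  9.00745816e+01] 0.0167578541902134 [ 0.82542191 -0.18967199 -4.15671447] [ 0.04247892  0.01373223 -0.03116583]
plate top z 0.01381363738162186
edge far slope deg 0.08090277740729543 near -0.02354055390685954 x at tcp y 0.5627169321022919 0.4895844278300122 [0.17212301 0.0952632 ]
plane tilt deg [-0.0442293   0.03417366]
```

Call:
arm_command --motion "0 0.06 0 0 0; 0 0.06 0 0 0; 0 0.06 0 0 0; 0 0.06 0 0 0; 0 0.06 0 0 0; 0 0.06 0 0 0; 0 0.06 0 0 0; 0 0.06 0 0 0; 0 0.06 0 0 0; 0 0.06 0 0 0; 0 0.06 0 0 0; 0 0.06 0 0 0"

```text
time: 10.3
position: [0.5622, 0.0646, 0.0081]
orientation: [-179.9, 0.0, 90.1]
wrist_force: [-3.4, -0.7, -4.0]
opening: 0.0168
gripper_force: 78.4
```

Call:
arm_command --motion "0 0.06 0 0 0; 0 0.06 0 0 0; 0 0.06 0 0 0; 0 0.06 0 0 0; 0 0.06 0 0 0; 0 0.06 0 0 0; 0 0.04 0 0 0; 0 0.04 0 0 0; 0 0.04 0 0 0"

```text
time: 11.2
position: [0.5865, 0.0646, 0.0083]
orientation: [-180.0, 0.0, 90.0]
wrist_force: [-4.8, 0.5, -4.9]
opening: 0.0168
gripper_force: 78.5
```

```bash
python3 m.py
python3 - <<'E'
from h import *
s=ctrl.observe();f=ctrl.grab_frame("wrist");g=ctrl.grab_frame("scene")
a=f["pixels"][:,:,::-1];b=cv2.resize(g["pixels"][145:241,200:392,::-1],(768,384))
im=np.hstack([a,b]);cv2.imwrite("pics/w4.png",cv2.resize(im,(800,240)))
W=world(f,s);np.savez("w4.npz",W=W,c=f["pixels"])
G=world(g);z=G[...,2]
t=(abs(z-.050)<.005)&(G[...,0]>.55)&(G[...,0]<.73)&(G[...,1]>-.11)&(G[...,1]<.24)
k,l,st,_=cv2.connectedComponentsWithStats(t.astype(np.uint8))
for i in range(1,k):
    if st[i,4]>60: p=G[l==i];q=cv2.minAreaRect((p[:,:2]*1000).astype(np.float32));print("scene",st[i],np.round(q[0]),np.round(q[1]),round(q[2],1))
z=W[...,2];t=(abs(z-.0505)<.003)&(W[...,0]>.58)&(W[...,0]<.72)&(W[...,1]<.24)
k,l,st,_=cv2.connectedComponentsWithStats(t.astype(np.uint8))
for i in range(1,k):
    if st[i,4]>200: p=W[l==i];q=cv2.minAreaRect((p[:,:2]*1000).astype(np.float32));print("wrist",st[i],np.round(q[0],1),np.round(q[1],1),round(q[2],1),p[:,0].max())
E
```

```text
11.2 [0.58645865 0.06463674 0.00825533] [-1.79984551e+02  5.61529696e-03  9.00470876e+01] 0.016780411422111233 [-4.81855579  0.53155208 -4.87838695] [0.02811256 1.11301411 0.03131019]
plate top z 0.013744874362831935
edge far slope deg -0.0025956550083488347 near 0.039351680693202475 x at tcp y 0.6235111514498674 0.5500237285195373 [0.17201778 0.09531564]
plane tilt deg [-0.04707857  0.0114815 ]
scene [312 173  32  17 308] [660. 189.] [73. 74.] 89.8
scene [288 178  31  18 331] [662. 105.] [71. 74.] 89.3
scene [264 183  31  18 349] [661.  25.] [73. 71.] 0.2
scene [237 190  32  18 365] [661. -58.] [73. 71.] 0.6
wrist [ 379    0  133   52 6620] [643.8 159.7] [13.8 40.4] 89.8 0.6639667163028479
wrist [  355   100   157   192 28125] [652.8 103.5] [58.3 70.4] 0.3 0.6820976092779407
wrist [280 273  21  54 262] [598.9  64.7] [23.2  6.7] 89.5 0.6023505131371184
wrist [ 395  307  117   77 4555] [673.9  52.4] [26.  63.3] 54.9 0.6929259582557493
```

View pics/w4.png

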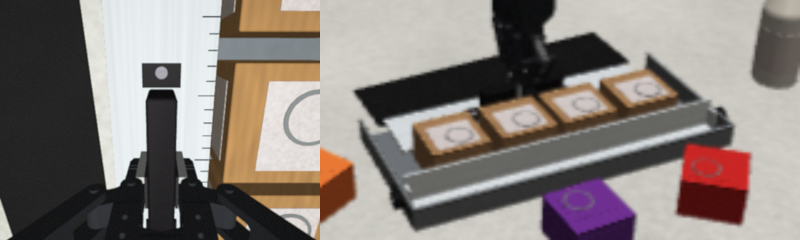

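The cartons are now square on the rule's edge with about 10 mm to go. Next I'll creep forward and watch the force.

Call:
arm_command --motion "0 0.02 0 0 0; 0 0.02 0 0 0; 0 0.02 0 0 0; 0 0.02 0 0 0; 0 0.02 0 0 0; 0 0.02 0 0 0"

```text
time: 11.95
position: [0.5925, 0.0647, 0.0083]
orientation: [-180.0, 0.0, 90.0]
wrist_force: [-5.3, -0.1, -4.2]
opening: 0.0169
gripper_force: 78.6
```

Call:
arm_command --motion "0 0.01 0 0 0; 0 0.01 0 0 0"

```text
time: 12.15
position: [0.5935, 0.0647, 0.0083]
orientation: [-180.0, 0.0, 90.0]
wrist_force: [-5.0, -1.1, -3.4]
opening: 0.0164
gripper_force: 78.5
```

Call:
arm_command --motion "0 0.01 0 0 0; 0 0.01 0 0 0"

```text
time: 12.35
position: [0.5945, 0.0647, 0.0083]
orientation: [-180.0, 0.0, 90.0]
wrist_force: [-3.7, 0.4, -4.4]
opening: 0.0166
gripper_force: 78.5
```

Call:
arm_command --motion "0 0.005 0 0 0; 0 0.005 0 0 0"

```text
time: 12.55
position: [0.595, 0.0647, 0.0083]
orientation: [-180.0, 0.0, 90.0]
wrist_force: [-5.2, 0.3, -4.5]
opening: 0.0163
gripper_force: 78.5
```

Call:
arm_command --motion "0 0.005 0 0 0"

```text
time: 12.65
position: [0.5952, 0.0647, 0.0083]
orientation: [-180.0, 0.0, 90.0]
wrist_force: [-4.7, -0.0, -3.7]
opening: 0.0165
gripper_force: 78.5
```

Call:
arm_command --motion "0 0.005 0 0 0"

```text
time: 12.75
position: [0.5955, 0.0647, 0.0083]
orientation: [-180.0, 0.0, 90.0]
wrist_force: [-5.1, -0.4, -4.3]
opening: 0.0166
gripper_force: 78.5
```

Run:
```python
from h import *
for i in range(3):
    g=ctrl.grab_frame("scene");s=ctrl.observe();print(s["position"],s["wrist_force"],s["moment"])
```

```text
[0.59554612 0.06469093 0.00829103] [-4.82822203  0.01141426 -3.90699328] [-0.01113371  1.01004317  0.09771678]
[0.59555182 0.06463821 0.00830147] [-5.36602516 -0.04776538 -4.71793029] [ 0.01546579  0.98759487 -0.01101392]
[0.59550998 0.06466474 0.00825606] [-4.40657043  0.35270393 -3.90074575] [-0.03484682  0.96073177  0.0356969 ]
```

```bash
cat > o.py <<'E'
from plant import ctrl
s=ctrl.observe();print(s["time"],s["position"][0].round(5),"Fx",s["wrist_force"][0].round(2),"My",s["moment"][1].round(3),"Mz",s["moment"][2].round(3))
E
python3 o.py
```

```text
12.9 0.59551 Fx -4.41 My 0.961 Mz 0.036
```

Call:
arm_command --motion "0 0.005 0 0 0; 0 0 0 0 0"

```text
time: 13.1
position: [0.5958, 0.0647, 0.0083]
orientation: [180.0, 0.0, 90.0]
wrist_force: [-5.1, 0.1, -3.8]
opening: 0.0171
gripper_force: 78.5
```

```bash
python3 o.py
```

```text
13.1 0.59576 Fx -5.06 My 1.014 Mz 0.039
```

Call:
arm_command --motion "0 0.005 0 0 0; 0 0 0 0 0"

```text
time: 13.3
position: [0.596, 0.0646, 0.0083]
orientation: [-180.0, 0.0, 90.0]
wrist_force: [-4.7, 0.3, -4.7]
opening: 0.017
gripper_force: 78.4
```

```bash
python3 o.py
```

```text
13.3 0.596 Fx -4.67 My 1.007 Mz 0.063
```

Call:
arm_command --motion "0 0.005 0 0 0; 0 0 0 0 0"

```text
time: 13.5
position: [0.5962, 0.0647, 0.0083]
orientation: [-180.0, 0.0, 90.0]
wrist_force: [-4.8, 0.0, -3.5]
opening: 0.0165
gripper_force: 78.5
```

```bash
python3 o.py
```

```text
13.5 0.59619 Fx -4.79 My 1.102 Mz 0.042
```

Call:
arm_command --motion "0 0.005 0 0 0; 0 0 0 0 0"

```text
time: 13.7
position: [0.5962, 0.0647, 0.0083]
orientation: [-180.0, 0.0, 90.0]
wrist_force: [-4.3, 0.5, -3.4]
opening: 0.0171
gripper_force: 78.6
```

```bash
python3 o.py
```

```text
13.7 0.5962 Fx -4.29 My 1.268 Mz 0.078
```

Call:
arm_command --motion "0 0.005 0 0 0; 0 0 0 0 0"

```text
time: 13.9
position: [0.5962, 0.0646, 0.0082]
orientation: [-179.9, 0.0, 90.0]
wrist_force: [-6.1, -0.6, -3.8]
opening: 0.0169
gripper_force: 78.6
```

```bash
python3 o.py
```

```text
13.9 0.59622 Fx -6.06 My 1.304 Mz 0.066
```

Call:
arm_command --motion "0 0.005 0 0 0; 0 0 0 0 0"

```text
time: 14.1
position: [0.5962, 0.0646, 0.0082]
orientation: [-179.9, 0.0, 90.1]
wrist_force: [-6.4, 0.4, -3.2]
opening: 0.0166
gripper_force: 78.6
```

```bash
python3 o.py
```

```text
14.1 0.59621 Fx -6.42 My 1.41 Mz 0.036
```

Call:
arm_command --motion "0 0.005 0 0 0; 0 0 0 0 0"

```text
time: 14.3
position: [0.5962, 0.0647, 0.0081]
orientation: [-179.9, 0.0, 90.1]
wrist_force: [-7.0, -0.1, -3.1]
opening: 0.0169
gripper_force: 78.6
```

```bash
python3 o.py
```

```text
14.3 0.59622 Fx -7.04 My 1.503 Mz 0.023
```

Call:
arm_command --motion "0 0.005 0 0 0; 0 0.005 0 0 0; 0 0 0 0 0"

```text
time: 14.6
position: [0.5962, 0.0647, 0.0079]
orientation: [-179.8, 0.0, 90.1]
wrist_force: [-6.7, -0.3, -2.2]
opening: 0.0165
gripper_force: 78.7
```

```bash
python3 o.py
```

```text
14.6 0.59624 Fx -6.69 My 1.72 Mz -0.009
```

Call:
arm_command --motion "0 0.003 0 0 0; 0 0 0 0 0; 0 0 0 0 0; 0 0 0 0 0; 0 0 0 0 0"

```text
time: 15.1
position: [0.5962, 0.0646, 0.0079]
orientation: [-179.8, 0.0, 90.1]
wrist_force: [-8.2, -0.5, -2.7]
opening: 0.017
gripper_force: 78.7
```

```bash
python3 o.py
python3 - <<'E'
from h import *
s=ctrl.observe();f=ctrl.grab_frame("wrist");g=ctrl.grab_frame("scene");W=world(f,s);print(s["moment"],s["orientation"])
b=cv2.resize(g["pixels"][150:230,210:370,::-1],(800,400),interpolation=cv2.INTER_CUBIC);cv2.imwrite("pics/s5.png",b)
G=world(g);z=G[...,2]
t=(abs(z-.050)<.005)&(G[...,0]>.55)&(G[...,0]<.705)&(G[...,1]>-.11)&(G[...,1]<.24)
k,l,st,_=cv2.connectedComponentsWithStats(t.astype(np.uint8))
for i in range(1,k):
    if st[i,4]>60: p=G[l==i];q=cv2.minAreaRect((p[:,:2]*1000).astype(np.float32));print("scene",st[i],np.round(q[0],1),np.round(q[1]),round(q[2],1))
E
```

```text
15.1 0.5962 Fx -8.19 My 1.768 Mz -0.004
[ 0.0353407   1.7682082  -0.00440688] [-1.79824969e+02  3.39801181e-02  9.00534720e+01]
scene [314 174  31  17 302] [669.3 189.2] [73. 71.] 89.8
scene [289 180  32  17 325] [668.8 104.2] [72. 73.] 89.4
scene [265 185  32  18 340] [668.8  25.8] [72. 72.] 0.0
scene [238 191  32  19 362] [668.6 -58.6] [72. 71.] 0.7
```

View pics/s5.png

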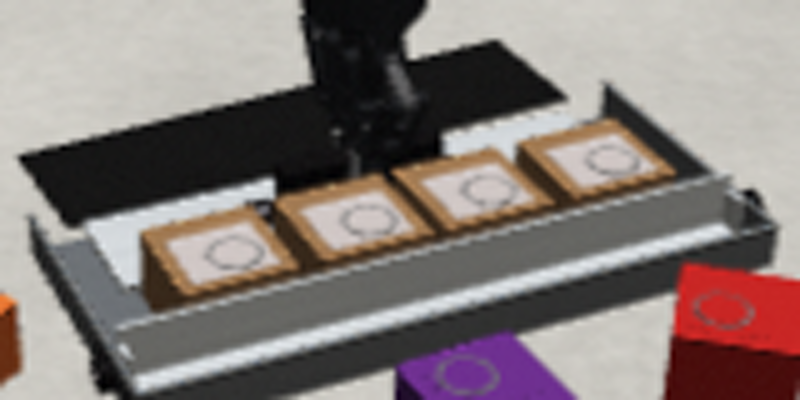

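The scene view shows all four carton tops in one line behind the stop, with centres at x ≈ 0.669 m, which is home. I'll average the force to confirm.

Run:
```python
from h import *
a=[]
for i in range(10):
    ctrl.grab_frame("side");s=ctrl.observe();a.append([*s["wrist_force"],*s["moment"],s["position"][0]])
print(np.mean(a,0).round(4),np.std(a,0).round(3))
```

```text
[-8.3003e+00 -1.5500e-02 -2.8276e+00  1.4300e-02  1.7943e+00  7.1000e-03
  5.9620e-01] [0.525 0.332 0.342 0.038 0.028 0.027 0.   ]
```

The stop is loaded with about 3.45 N (8.3 N less 4.85 N of sliding friction), steady for over a second with no creep. Backing off to the mat now.

Call:
arm_command --motion "0 -0.02 0 0 0; 0 -0.03 0 0 0; 0 -0.07 0 0 0; 0 -0.2 -0.05 0 0; 0 -0.4 0 0 0; 0 -0.5 0 0 0; 0.16 -0.5 0 0 0; 0 -0.4 0 0 0; 0 -0.1 0 0 0; 0 0 0 0 0; 0 0 0 0 0; 0 0 0 0 0"

```text
time: 16.9
position: [0.4885, 0.0726, 0.0111]
orientation: [179.9, -0.0, 90.0]
wrist_force: [-0.3, 0.1, -4.0]
opening: 0.0169
gripper_force: 78.8
```

```bash
python3 m.py
```

```text
16.9 [0.48846237 0.07263951 0.01112507] [ 1.79892172e+02 -3.06558459e-02  8.99987340e+01] 0.01694044262906133 [-0.27437256  0.11710066 -3.95091812] [-0.00060039 -0.03646291 -0.03407194]
plate top z 0.016719868016945763
edge far slope deg 0.5687773978191936 near -0.0031966084481548306 x at tcp y 0.5242781357601932 0.45224073432198225 [0.17995046 0.10306718]
plane tilt deg [0.13482172 0.07134458]
```

Call:
arm_command --motion "0 0 0.08 0 0; 0 0 0.06 0 0; 0 0 0.02 0 0; 0 0 0.01 0 0; 0 0 0 0 0; 0 0 0 0 0"

```text
time: 17.55
position: [0.4872, 0.0727, 0.0026]
orientation: [180.0, 0.0, 90.0]
wrist_force: [-1.5, -0.4, 3.1]
opening: 0.0166
gripper_force: 79.9
```

Call:
arm_command --motion "0 0 0 0 0.3; 0 0 0 0 0.6; 0 0 0 0 1; 0 0 0 0 1; 0 0 0 0 1; 0 0 0 0 1; 0 0 0 0 1; 0 0 -0.3 0 1; 0 0 -0.6 0 1; 0 0 -1 0 1; 0 0 -1 0 1; 0 0 -1 0 1"

```text
time: 18.75
position: [0.4863, 0.0726, 0.1991]
orientation: [-180.0, -0.0, 90.1]
wrist_force: [1.3, -0.3, 0.1]
opening: 0.0853
gripper_force: 0.0
```

Call:
arm_command --motion "0 0.5 -1 0 1; 0 0.5 -1 0 1; 0 0.5 -1 0 1; 0 0 0 0 1; 0 0 0 0 1; 0 0 0 0 1"

```text
time: 19.35
position: [0.5528, 0.0725, 0.33]
orientation: [-179.9, 0.0, 90.1]
wrist_force: [-1.4, -0.1, 0.5]
opening: 0.0852
gripper_force: 0.0
```

Run:
```python
from h import *
s=ctrl.observe();f=ctrl.grab_frame("wrist");print(s["time"],s["position"],s["orientation"],s["opening"])
cv2.imwrite("pics/w6.png",f["pixels"][...,::-1]);W=world(f,s);z=W[...,2];b=f["pixels"].astype(int).sum(-1)
def rects(n,m,a):
    m=cv2.morphologyEx(m.astype(np.uint8),cv2.MORPH_OPEN,np.ones((3,3)));k,l,st,_=cv2.connectedComponentsWithStats(m)
    for i in range(1,k):
        if st[i,4]>a: p=W[l==i];q=cv2.minAreaRect((p[:,:2]*1000).astype(np.float32));print(n,np.round(q[0],1),np.round(q[1],1),round(q[2],2),np.median(p[:,2]).round(4),p[:,0].max().round(4))
t=W[...,1]>-.2
rects("carton",t&(abs(z-.0505)<.0035)&(W[...,0]>.55)&(W[...,0]<.7022),400)
rects("grip",t&(z>.025)&(z<.05)&(W[...,0]<.55)&(W[...,0]>.42)&(W[...,1]>-.03),300)
rects("plate",t&(b>400)&(z>.004)&(z<.014)&(W[...,0]<.535)&(W[...,0]>.43),800)
rects("mat",t&((b<130)|(z>.0055))&(W[...,0]<.553)&(W[...,0]>.40)&(z<.045),2000)
p=W[(z>.034)&(z<.0445)&(abs(W[...,0]-.7035)<.015)][:,:2]
ys=np.arange(-.1,.22,.02);fx=np.array([np.percentile(p[abs(p[:,1]-y)<.01,0],[5,50,95]) for y in ys if (abs(p[:,1]-y)<.01).sum()>10]);print(fx.round(4).tolist())
```

```text
19.35 [0.55277746 0.07246392 0.33001881] [-1.79854807e+02  3.61856431e-02  9.00643689e+01] 0.08519355054344861
carton [667.9 188.6] [68.6 70. ] 0.06 0.0504 0.7022
carton [667.9 103.7] [68.5 69.7] 0.08 0.0503 0.7021
carton [668.   25.2] [68.4 70.2] 0.0 0.0503 0.7022
carton [667.9 -58. ] [68.5 69.2] 0.1 0.0502 0.7021
grip [488.   74.1] [ 18.4 108.4] 0.01 0.0398 0.4972
plate [487.6  73.4] [ 73.3 338.9] 0.06 0.008 0.5243
mat [495.9  65.8] [354.2  91. ] 90.0 0.008 0.5414
[[0.6908, 0.7035, 0.7065], [0.6905, 0.7038, 0.7066], [0.7035, 0.7044, 0.7066], [0.7038, 0.7044, 0.7067]]
```

View pics/w6.png

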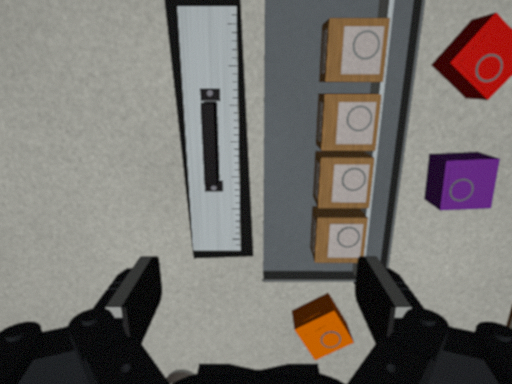

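The view shows all four cartons flush and square along the stop (fitted angles 0 to 0.1°). The rule lies flat on the mat at (210,135), and the arm is clear.

```bash
python3 -c "
from plant import ctrl
print(ctrl.close_job())"
```

```text
the job is handed in; nothing more can be done
None
```

The job is handed in; no verdict was returned. My last measurements show all four cartons flush and square against the stop, after bearing on it at about 3.5 N (estimated) with no sign of it slipping, and the straightedge lying flat on the mat, though the first grip attempt closed above the grip because the fingertips sit about 40 mm further back than stated.

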